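# Put the paint pots away in their trays after art class

### The arm

A 6-joint arm with a two-finger parallel gripper is mounted at the origin on the work surface. World frame = base frame: x ahead of the robot, y to its left, z up, the work surface at z = 0. Lengths are in mm, angles in rad, forces in N, time in s.
With the tool pointing down it reaches from about 400 to 925 mm from the base axis. Payload 12.5 kg.
Tool frame: the origin (TCP) lies on the centre line of the jaws, within the pads' length; the fingertips stand 14 mm ahead of it and the grasp point (between the pads) lies 5 mm behind it; z points along the fingers, x is the direction in which the jaws open and shut, and the axes are right-handed (so a half turn about z gives the same grasp; the last joint's range is limited). The gripper opens to 95 mm and grips with 3 to 60 N. Pads are 20 mm wide; open, the fingers measure 119 mm over their backs; the gripper's body (75 mm by 180 mm) begins 59 mm behind the grasp point.
Start: joints at [-1.366, 0.491, 1.559, -0, 1.092, -0.106], TCP at [191.161, -595.065, 228.661] pointing down, gripper open.
Joint ranges: [-3.1, 3.1], [-0.84, 2.19], [0.05, 2.79], [-1.13, 4.28], [0.06, 2.93], [-2.69, 2.69]. Speed limits (rad/s): [2.22, 2.22, 2.79, 3.14, 3.14, 3.14].

### API

Orientations are given as [roll, pitch, yaw] about the fixed x, y, z axes, in that order (R = Rz(yaw) Ry(pitch) Rx(roll)).
In Python, from cell import state, read_camera, job_done gives the robot as it stands.
- The arm moves only by the shell command python3 -m handwheel 'ROWS'. ROWS is JSON, a list of rows, each an object of numbers: "hand": the finger opening in m, from 0 to 0.0951; "x", "y", "z": the shift along the world's x, y, z in m; "spin": the turn about the world's z in units of 5 degrees (1.0 is 5 degrees). In form: [{"hand": .., "x": .., "y": .., "z": .., "spin": ..}, ...]. A call has 1 to 20 rows; each row is the pose to reach, as a shift and turn from the pose commanded when the call began; what a row does not reach only later rows make up. A row lasts 1/12 s, in which the tool goes at most 41.7 mm and 7.16 degrees, less where a joint would pass 70% of its speed; a pose out of reach is approached as far as the arm can. A call with a gripper value outside its range is refused whole. The fingers move at their own pace and stop on an object; the grip force is fixed at half the most. Time passes only in rows, so rows that repeat a pose let the fingers close. It gives the time, the measured TCP pose, the force and the opening at its end, in the units of the state.
- state(): the state, without advancing time (a new reading comes with each control period).
- read_camera(name): name is "scene" or "top"; returns a dict with "img" (400x640x3 uint8, red, green, blue), "fx", "fy", "cx", "cy" (pixels), "D" ([k1, k2, p1, p2, k3] as OpenCV has them; the pictures are not rectified), "T" (4x4, takes a point from camera to world coordinates). Camera axes: x right, y down, z forward; pixel columns grow to the right and rows downward; lengths in mm; the calibration is good to about 2 mm. A picture is of the moment at which its call begins. There is no depth.
- job_done(): hands the job in, once; it reports no verdict.
The state is a dict: "t": time; "joints": joint angles; "qvel": joint speeds; "tau": joint torques, N m; "eef_pos": TCP position; "tcp_rot": TCP orientation; "ft_force": force on the tool from outside, world axes, zero at the start; "moment": the same for the moment, N m; "opening": opening from 0.0 (shut) to 1.0 (fully open).
Only numpy, scipy, OpenCV 4.12 (cv2) and the standard library are available. Lean on these libraries where they do the work, as an engineer would, in place of code of your own. Each camera call takes 0.05 s, during which the arm holds its last target. There are 200 camera calls.

### The job

Class is over: put the four lidded paint pots away, each into the grey tray of its own shape and size (round or square, large or small), standing upright, with the square pots in line with the sides of their trays. Keep the pots upright on the way and set them down gently rather than dropping them; leave the coffee cup and the open tub where they stand.

Things in the scene. Friction and masses are not known exactly. Their poses are not given: they have to be found in the camera images.
- pot_round_large: The large round paint pot: loose, closed, white plastic with upright sides and a black lid (top 14 mm, 1 mm in from the sides); 64 mm in diameter, 75 mm high with the lid, mass about 0.3 kg, standing upright on the table. Origin: centre of its underside; z up.
- tray_round_large: The large round storage tray: grey plastic, stuck to the table, shallow and open on top; 88 mm inner and 98 mm outer diameter, rim 15 mm above the table, 4 mm thick floor. Takes the large round pot with 12 mm to spare on each side. Origin: centre of its underside, at table height; z up.
- pot_round_small: The small round paint pot: loose, closed, white plastic with upright sides and a black lid (top 14 mm, 1 mm in from the sides); 42 mm in diameter, 55 mm high with the lid, mass about 0.12 kg, standing upright on the table. Origin: centre of its underside; z up.
- tray_round_small: The small round storage tray: grey plastic, stuck to the table, shallow and open on top; 66 mm inner and 76 mm outer diameter, rim 15 mm above the table, 4 mm thick floor. Takes the small round pot with 12 mm to spare on each side. Origin: centre of its underside, at table height; z up.
- pot_square_large: The large square paint pot: loose, closed, white plastic with upright sides and a black lid (top 14 mm, 1 mm in from the sides); 60 x 60 mm in plan, sides along its x and y axes, 75 mm high with the lid, mass about 0.3 kg, standing upright on the table. Origin: centre of its underside; z up.
- tray_square_large: The large square storage tray: grey plastic, stuck to the table, shallow and open on top; 84 x 84 mm inside and 94 x 94 mm outside, sides along its x and y axes, rim 15 mm above the table, 4 mm thick floor. Takes the large square pot with 12 mm to spare on each side. Origin: centre of its underside, at table height; z up.
- pot_square_small: The small square paint pot: loose, closed, white plastic with upright sides and a black lid (top 14 mm, 1 mm in from the sides); 40 x 40 mm in plan, sides along its x and y axes, 55 mm high with the lid, mass about 0.12 kg, standing upright on the table. Origin: centre of its underside; z up.
- tray_square_small: The small square storage tray: grey plastic, stuck to the table, shallow and open on top; 64 x 64 mm inside and 74 x 74 mm outside, sides along its x and y axes, rim 15 mm above the table, 4 mm thick floor. Takes the small square pot with 12 mm to spare on each side. Origin: centre of its underside, at table height; z up.
- coffee_cup: Takeaway coffee cup, loose bystander: red tapered cup, black lid, 74 mm across at the lid, 94 mm high, upright on the table. Origin: centre of its underside.
- open_tub: Empty clear plastic mixing tub without a lid, loose bystander: round, 80 mm across the rim, 55 mm high, upright on the table. Origin: centre of its underside.
There are look-alikes about, which are no part of the job. Leave any orange look-alike of the pot_square_large alone. Leave any purple look-alike of the pot_square_small alone.

How it is judged (in metres and radians):
At the end, for the whole second after the job is handed in: Each pot is at rest on the floor of the tray of its own shape and size: centre within 18 mm of the tray's, underside less than 8 mm above the table, upright within 0.1 rad; square pots' sides within 0.26 rad of their tray's sides (any quarter turn) (horizontal distance between pot_round_large and tray_round_large below 0.018 m and height (world z) of each of pot_round_large, pot_round_small, pot_square_large, pot_square_small below 0.008 m and angle between each of pot_round_large, pot_round_small, pot_square_large, pot_square_small's own z axis and vertical below 0.1 rad and linear speed of each of pot_round_large, pot_round_small, pot_square_large, pot_square_small below 0.02 m/s and horizontal distance between pot_round_small and tray_round_small below 0.018 m and horizontal distance between pot_square_large and tray_square_large below 0.018 m and (angle between the x axis of pot_square_large and the x axis of tray_square_large, either way round below 0.26 rad or angle between the x axis of pot_square_large and the y axis of tray_square_large, either way round below 0.26 rad) and horizontal distance between pot_square_small and tray_square_small below 0.018 m and (angle between the x axis of pot_square_small and the x axis of tray_square_small, either way round below 0.26 rad or angle between the x axis of pot_square_small and the y axis of tray_square_small, either way round below 0.26 rad)); the robot touches nothing.
It fails at once if a pot is tipped by more than 40 degrees (angle between any of pot_round_large, pot_round_small, pot_square_large, pot_square_small's own z axis and vertical above 0.7 rad).
It fails at once if a pot is dropped into its tray from more than about 20 to 30 mm, or goes into it faster than 0.6 m/s ((horizontal distance between pot_round_large and tray_round_large below 0.05 m and height (world z) of pot_round_large below 0.04 m and linear speed of pot_round_large above 0.6 m/s) or (horizontal distance between pot_round_small and tray_round_small below 0.05 m and height (world z) of pot_round_small below 0.04 m and linear speed of pot_round_small above 0.6 m/s) or (horizontal distance between pot_square_large and tray_square_large below 0.05 m and height (world z) of pot_square_large below 0.04 m and linear speed of pot_square_large above 0.6 m/s) or (horizontal distance between pot_square_small and tray_square_small below 0.05 m and height (world z) of pot_square_small below 0.04 m and linear speed of pot_square_small above 0.6 m/s)).
It fails at once if the coffee cup is moved by more than 30 mm or tipped (distance of coffee_cup from where it was at the start of the episode above 0.03 m or angle between coffee_cup's own z axis and vertical above 0.35 rad).
It fails at once if the open tub is moved by more than 30 mm or tipped (distance of open_tub from where it was at the start of the episode above 0.03 m or angle between open_tub's own z axis and vertical above 0.35 rad).
It also fails if it takes over 120 s, if anything falls off the work surface, if the arm or the gripper's body presses on something with over 40 N, if the wrist force passes 120 N, or if a joint passes its speed limit or range.

## Working session

There is one attempt and no reset: what is moved stays moved. The work goes in short steps, Python scripts to look and compute and a shell command to move; the robot and the scene stay as the last step left them, time stands still between calls to the robot, and variables do not carry over. Pictures are saved under pics/ and viewed, about 12 in all and at most 16, crops included, and the job is handed in when it is done.

```bash
mkdir -p pics
python3 - <<'E'
from cell import state, read_camera
import cv2
for n in("top","scene"):
    c=read_camera(n);cv2.imwrite(f"pics/{n}0.png",c["img"][:,:,::-1])
    print(n,c["fx"],c["cx"],c["cy"],c["D"],c["T"])
print(state())
E
```

```text
top 495.66844943970733 320.8246865049399 203.75297010099376 [-0.11111762  0.          0.          0.          0.        ] [[-2.92580399e-02 -9.88277423e-01  1.49838924e-01  3.19302652e+02]
 [-9.99571807e-01  2.89891948e-02 -3.97857334e-03  1.34374809e+00]
 [-4.11775536e-04 -1.49891169e-01 -9.88702416e-01  1.30322693e+03]
 [ 0.00000000e+00  0.00000000e+00  0.00000000e+00  1.00000000e+00]]
scene 460.22624153226434 319.69351950397146 203.80828890527584 [-0.01494962  0.          0.          0.          0.        ] [[ 2.15709562e-01  8.01405018e-01 -5.57870398e-01  1.23892229e+03]
 [ 9.76408768e-01 -1.71317894e-01  1.31438570e-01 -1.55366702e+02]
 [ 9.76234742e-03 -5.73062105e-01 -8.19453794e-01  1.09663404e+03]
 [ 0.00000000e+00  0.00000000e+00  0.00000000e+00  1.00000000e+00]]
{'t': 0.1, 'joints': array([-1.36560912e+00,  4.91469617e-01,  1.55935217e+00,  4.06259178e-05,
        1.09168189e+00, -1.05623804e-01]), 'qvel': array([ 0.00194795, -0.0023596 , -0.00288693, -0.00017147,  0.00174625,
       -0.00090998]), 'tau': array([ 1.62145538e-03, -6.13624549e+01, -2.58607525e+01,  6.93751196e-02,
        4.69698559e-02, -6.11118776e-05]), 'eef_pos': array([ 191.12406809, -594.87248274,  228.15111667]), 'tcp_rot': array([-3.14146077e+00,  9.02153229e-04, -1.26000400e+00]), 'ft_force': array([-0.14201425, -0.28014549, -0.02060497]), 'moment': array([0.04626737, 0.00305377, 0.0039056 ]), 'opening': 1.0003414510092188}
```

View pics/top0.png

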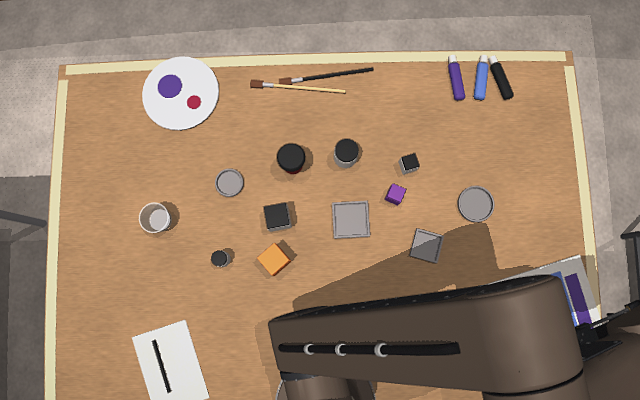

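View pics/scene0.png

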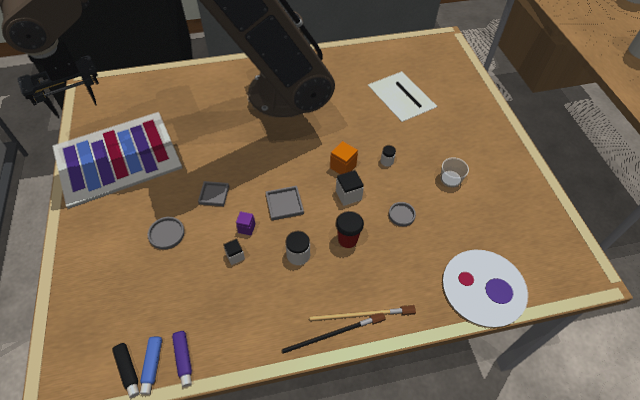

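```bash
cat > h.py <<'E'
import cv2,numpy as np
from cell import read_camera,state
def cam(n):
    c=read_camera(n);c["K"]=np.array([[c["fx"],0,c["cx"]],[0,c["fy"],c["cy"]],[0,0,1]]);return c
def ray(c,p,z):
    u=cv2.undistortPoints(np.float64(p).reshape(-1,1,2),c["K"],c["D"]).reshape(-1,2)
    d=np.c_[u,np.ones(len(u))]@c["T"][:3,:3].T;o=c["T"][:3,3]
    return (o+d*((z-o[2])/d[:,2])[:,None])[:,:2]
def blob(c,px,z,kind,r=28,show=None):
    x,y=px;im=c["img"][y-r:y+r,x-r:x+r].astype(int)
    mx,mn=im.max(2),im.min(2)
    m=(mx<60) if kind=="lid" else ((mx-mn)<0.22*mx+4)
    m=m.astype(np.uint8)
    cs,_=cv2.findContours(m,cv2.RETR_EXTERNAL,cv2.CHAIN_APPROX_NONE)
    k=max(cs,key=cv2.contourArea).reshape(-1,2)+[x-r,y-r]
    if show is not None: show[k[:,1],k[:,0]]=(0,255,0)
    w=ray(c,k,z);(cx,cy),s,a=cv2.minAreaRect(w.astype(np.float32))
    M=cv2.moments(w.astype(np.float32))
    return np.round([M["m10"]/M["m00"],M["m01"]/M["m00"],cx,cy,*s,a],1)
E
python3 - <<'E'
from h import *
P=dict(pRL=(347,152,68,"lid"),pRS=(220,258,48,"lid"),pSL=(277,216,68,"lid"),pSS=(410,162,48,"lid"),
tRL=(475,204,15,"g"),tRS=(230,183,15,"g"),tSL=(351,219,15,"g"),tSS=(426,246,15,"g"))
c=cam("top");s=c["img"].copy()
for n,(x,y,z,k) in P.items(): print(n,blob(c,(x,y),z,k,show=s))
for n,p,z in(("cup",(291,157),90),("tub",(154,217),40),("orange",(273,260),60),("purple",(396,194),50)):print(n,ray(c,[p],z).round())
cv2.imwrite("pics/m.png",cv2.resize(s[120:290,130:510],None,fx=2.1,fy=2.1,interpolation=0)[:,:,::-1])
E
```

```text
pRL [644.1 -73.4 644.2 -73.6  54.   58.3  88. ]
pRS [386.6 260.4 381.4 258.2  38.9  30.3  73.7]
pSL [484.6 107.6 480.3 109.2  56.   55.2   9.2]
pSS [ 614.1 -238.9  614.2 -238.8   35.7   37.    14.7]
tRL [ 503.3 -415.3  502.7 -415.6   95.3   97.9   42. ]
tRS [579.5 239.2 579.7 239.1  73.6  73.2  44.3]
tSL [471.8 -80.4 471.7 -80.4  95.6  95.3   1.1]
tSS [ 396.8 -275.9  396.7 -276.3   76.4   75.6   72.9]
cup [[624.  68.]]
tub [[489. 431.]]
orange [[369. 120.]]
purple [[ 529. -198.]]
```

View pics/m.png

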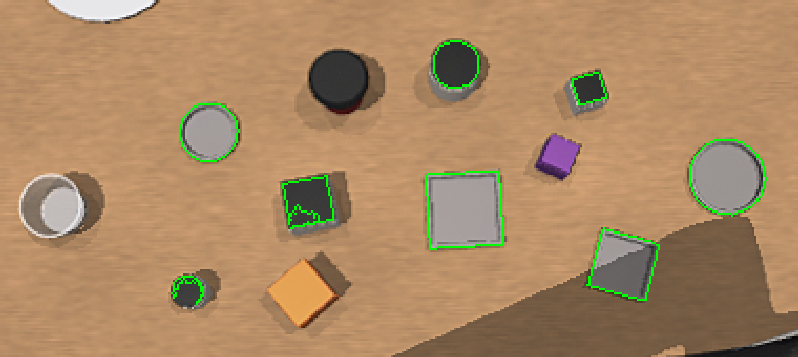

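Candidates:
- Large square: the black-lidded (277,216), not the orange one (273,260).
- Large round: (347,152) with white sides, not the red cup (291,157).
- Small square: (410,162), not the purple one (396,194).
- Small round: (220,258), not the tub (154,217).

The crop confirms these choices. The lid outlines of the large square and small round pots were ragged, so I'll redo those two with a higher threshold.

```bash
sed -i 's/mx<60/mx<85/' h.py
python3 - <<'E'
from h import *
c=cam("top")
for n,p,z,r in(("pRL",(347,152),75,22),("pSL",(277,216),75,22),("pRS",(220,258),55,14),("pSS",(410,162),55,16)): print(n,blob(c,p,z,"lid",r),blob(c,p,z-7,"lid",r))
print(state()["eef_pos"])
E
```

```text
pRL [642.4 -73.1 642.3 -73.2  58.8  57.9  88.4] [644.2 -73.5 644.2 -73.6  59.2  58.2  88.4]
pSL [479.7 108.7 480.1 108.2  56.5  57.9   9.7] [480.6 109.3 481.  108.8  56.8  58.3   9.7]
pRS [378.1 257.8 377.8 258.2  38.4  35.2  88.7] [378.4 259.3 378.1 259.6  38.6  35.4  88.7]
pSS [ 613.1 -238.   613.1 -237.8   37.2   37.7   15. ] [ 614.7 -239.3  614.8 -239.2   37.4   37.9   15. ]
[ 191.13675907 -594.94830176  228.30341805]
```

```bash
python3 -m handwheel '[{"hand":0.095,"x":0.452,"y":0.522,"z":0,"spin":0},{"hand":0.095,"x":0.452,"y":0.522,"z":0,"spin":0},{"hand":0.095,"x":0.452,"y":0.522,"z":0,"spin":0},{"hand":0.095,"x":0.452,"y":0.522,"z":0,"spin":0},{"hand":0.095,"x":0.452,"y":0.522,"z":0,"spin":0},{"hand":0.095,"x":0.452,"y":0.522,"z":0,"spin":0},{"hand":0.095,"x":0.452,"y":0.522,"z":0,"spin":0},{"hand":0.095,"x":0.452,"y":0.522,"z":0,"spin":0},{"hand":0.095,"x":0.452,"y":0.522,"z":0,"spin":0},{"hand":0.095,"x":0.452,"y":0.522,"z":0,"spin":0},{"hand":0.095,"x":0.452,"y":0.522,"z":0,"spin":0},{"hand":0.095,"x":0.452,"y":0.522,"z":0,"spin":0},{"hand":0.095,"x":0.452,"y":0.522,"z":0,"spin":0},{"hand":0.095,"x":0.452,"y":0.522,"z":0,"spin":0},{"hand":0.095,"x":0.452,"y":0.522,"z":0,"spin":0},{"hand":0.095,"x":0.452,"y":0.522,"z":0,"spin":0},{"hand":0.095,"x":0.452,"y":0.522,"z":0,"spin":0},{"hand":0.095,"x":0.452,"y":0.522,"z":0,"spin":0},{"hand":0.095,"x":0.452,"y":0.522,"z":0,"spin":0},{"hand":0.095,"x":0.452,"y":0.522,"z":0,"spin":0}]'
```

```text
t: 1.87
eef_pos: [642.7, -73.4, 228.3]
tcp_rot: [3.141, 0.0, -1.26]
ft_force: [-0.7, -0.5, -0.4]
opening: 0.999
```

```bash
python3 -m handwheel '[{"hand":0.095,"z":-0.03},{"hand":0.095,"z":-0.06},{"hand":0.095,"z":-0.09},{"hand":0.095,"z":-0.115},{"hand":0.095,"z":-0.14},{"hand":0.095,"z":-0.16},{"hand":0.095,"z":-0.175},{"hand":0.095,"z":-0.181},{"hand":0.095,"z":-0.181},{"hand":0.06,"z":-0.181},{"hand":0.05,"z":-0.181},{"hand":0.05,"z":-0.181},{"hand":0.05,"z":-0.181},{"hand":0.05,"z":-0.181},{"hand":0.05,"z":-0.181},{"hand":0.05,"z":-0.181},{"hand":0.05,"z":-0.181},{"hand":0.05,"z":-0.181}]'
```

```text
invalid input
```

```bash
python3 -m handwheel '[{"hand":0.095,"x":0,"y":0,"z":-0.03,"spin":0},{"hand":0.095,"x":0,"y":0,"z":-0.06,"spin":0},{"hand":0.095,"x":0,"y":0,"z":-0.09,"spin":0},{"hand":0.095,"x":0,"y":0,"z":-0.12,"spin":0},{"hand":0.095,"x":0,"y":0,"z":-0.145,"spin":0},{"hand":0.095,"x":0,"y":0,"z":-0.165,"spin":0},{"hand":0.095,"x":0,"y":0,"z":-0.181,"spin":0},{"hand":0.095,"x":0,"y":0,"z":-0.181,"spin":0},{"hand":0.05,"x":0,"y":0,"z":-0.181,"spin":0},{"hand":0.05,"x":0,"y":0,"z":-0.181,"spin":0},{"hand":0.05,"x":0,"y":0,"z":-0.181,"spin":0},{"hand":0.05,"x":0,"y":0,"z":-0.181,"spin":0},{"hand":0.05,"x":0,"y":0,"z":-0.181,"spin":0},{"hand":0.05,"x":0,"y":0,"z":-0.181,"spin":0},{"hand":0.05,"x":0,"y":0,"z":-0.181,"spin":0},{"hand":0.05,"x":0,"y":0,"z":-0.181,"spin":0}]'
```

```text
t: 3.2
eef_pos: [643.4, -73.1, 48.5]
tcp_rot: [-3.141, -0.001, -1.26]
ft_force: [-1.9, -0.1, 6.8]
opening: 0.671
```

```bash
python3 -m handwheel '[{"hand":0.05,"x":0,"y":0,"z":0.01,"spin":0},{"hand":0.05,"x":0,"y":0,"z":0.03,"spin":0},{"hand":0.05,"x":0,"y":0,"z":0.055,"spin":0},{"hand":0.05,"x":0,"y":0,"z":0.08,"spin":0},{"hand":0.05,"x":-0.005,"y":-0.012,"z":0.1,"spin":0},{"hand":0.05,"x":-0.014,"y":-0.034,"z":0.11,"spin":0},{"hand":0.05,"x":-0.026,"y":-0.064,"z":0.11,"spin":0},{"hand":0.05,"x":-0.04,"y":-0.097,"z":0.11,"spin":0},{"hand":0.05,"x":-0.054,"y":-0.13,"z":0.11,"spin":0},{"hand":0.05,"x":-0.067,"y":-0.163,"z":0.11,"spin":0},{"hand":0.05,"x":-0.08,"y":-0.196,"z":0.11,"spin":0},{"hand":0.05,"x":-0.094,"y":-0.229,"z":0.11,"spin":0},{"hand":0.05,"x":-0.107,"y":-0.262,"z":0.11,"spin":0},{"hand":0.05,"x":-0.12,"y":-0.293,"z":0.11,"spin":0},{"hand":0.05,"x":-0.13,"y":-0.318,"z":0.11,"spin":0},{"hand":0.05,"x":-0.137,"y":-0.335,"z":0.11,"spin":0},{"hand":0.05,"x":-0.14,"y":-0.342,"z":0.11,"spin":0},{"hand":0.05,"x":-0.14,"y":-0.342,"z":0.11,"spin":0},{"hand":0.05,"x":-0.14,"y":-0.342,"z":0.11,"spin":0}]'
python3 - <<'E'
from h import *
s=np.hstack([cam("scene")["img"][80:320,0:400],cam("top")["img"][80:320,240:640]])
cv2.imwrite("pics/a1.png",s[:,:,::-1]);print(state()["ft_force"])
E
```

```text
t: 4.78
eef_pos: [503.2, -414.4, 157.6]
tcp_rot: [3.141, 0.001, -1.26]
ft_force: [0.5, 0.6, -3.4]
opening: 0.669
[-0.80719644 -0.41287419 -2.69904446]
```

View pics/a1.png

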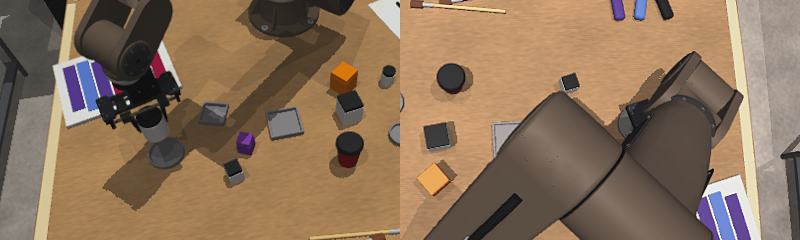

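The picture shows the pot upright in the jaws, over the large round tray (scene 165,150). I'll lower it gently.

```bash
python3 -m handwheel '[{"hand":0.05,"x":0,"y":-0.001,"z":-0.02,"spin":0},{"hand":0.05,"x":0,"y":-0.001,"z":-0.045,"spin":0},{"hand":0.05,"x":0,"y":-0.001,"z":-0.068,"spin":0},{"hand":0.05,"x":0,"y":-0.001,"z":-0.084,"spin":0},{"hand":0.05,"x":0,"y":-0.001,"z":-0.093,"spin":0},{"hand":0.05,"x":0,"y":-0.001,"z":-0.099,"spin":0},{"hand":0.05,"x":0,"y":-0.001,"z":-0.102,"spin":0},{"hand":0.05,"x":0,"y":-0.001,"z":-0.104,"spin":0},{"hand":0.05,"x":0,"y":-0.001,"z":-0.105,"spin":0},{"hand":0.05,"x":0,"y":-0.001,"z":-0.105,"spin":0}]'
```

```text
t: 5.72
eef_pos: [503.4, -416.2, 53.3]
tcp_rot: [-3.141, -0.001, -1.26]
ft_force: [-0.1, -0.3, -2.9]
opening: 0.67
```

```bash
python3 -m handwheel '[{"hand":0.05,"x":0,"y":0,"z":-0.001,"spin":0},{"hand":0.05,"x":0,"y":0,"z":-0.002,"spin":0},{"hand":0.05,"x":0,"y":0,"z":-0.002,"spin":0},{"hand":0.095,"x":0,"y":0,"z":-0.002,"spin":0},{"hand":0.095,"x":0,"y":0,"z":-0.002,"spin":0},{"hand":0.095,"x":0,"y":0,"z":-0.002,"spin":0},{"hand":0.095,"x":0,"y":0,"z":-0.002,"spin":0},{"hand":0.095,"x":0,"y":0,"z":0.02,"spin":0},{"hand":0.095,"x":0,"y":0,"z":0.05,"spin":0},{"hand":0.095,"x":0,"y":0,"z":0.085,"spin":0},{"hand":0.095,"x":0.02,"y":0.03,"z":0.1,"spin":-0.55},{"hand":0.095,"x":0.04,"y":0.06,"z":0.1,"spin":-0.55},{"hand":0.095,"x":0.06,"y":0.09,"z":0.1,"spin":-0.55},{"hand":0.095,"x":0.08,"y":0.125,"z":0.1,"spin":-0.55},{"hand":0.095,"x":0.1,"y":0.16,"z":0.1,"spin":-0.55},{"hand":0.095,"x":0.11,"y":0.176,"z":0.1,"spin":-0.55},{"hand":0.095,"x":0.11,"y":0.177,"z":0.1,"spin":-0.55},{"hand":0.095,"x":0.11,"y":0.177,"z":0.1,"spin":-0.55}]'
python3 - <<'E'
from h import *
c=cam("scene");print(c["img"][233,168])
s=np.hstack([c["img"][80:320,0:400],cam("top")["img"][80:320,240:640]])
cv2.imwrite("pics/a2.png",s[:,:,::-1])
E
```

```text
t: 7.22
eef_pos: [613.5, -238.1, 152.6]
tcp_rot: [3.141, -0.0, -1.306]
ft_force: [-0.5, -0.4, -0.3]
opening: 1.0
[94 91 87]
```

View pics/a2.png

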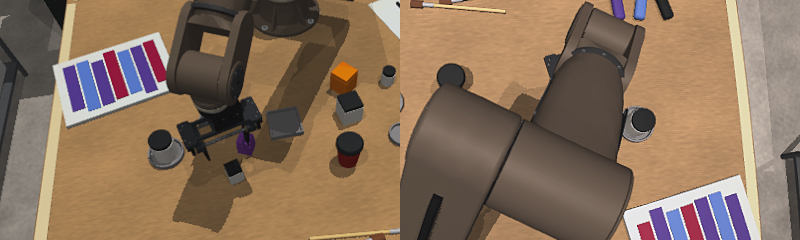

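The large round pot stands upright in its tray (scene 163,147). Next is the small square pot.

```bash
python3 -m handwheel '[{"hand":0.095,"x":0,"y":0,"z":-0.025,"spin":0},{"hand":0.095,"x":0,"y":0,"z":-0.055,"spin":0},{"hand":0.095,"x":0,"y":0,"z":-0.08,"spin":0},{"hand":0.095,"x":0,"y":0,"z":-0.1,"spin":0},{"hand":0.095,"x":0,"y":0,"z":-0.113,"spin":0},{"hand":0.095,"x":0,"y":0,"z":-0.12,"spin":0},{"hand":0.095,"x":0,"y":0,"z":-0.12,"spin":0},{"hand":0.03,"x":0,"y":0,"z":-0.12,"spin":0},{"hand":0.03,"x":0,"y":0,"z":-0.12,"spin":0},{"hand":0.03,"x":0,"y":0,"z":-0.12,"spin":0},{"hand":0.03,"x":0,"y":0,"z":-0.12,"spin":0},{"hand":0.03,"x":0,"y":0,"z":-0.12,"spin":0},{"hand":0.03,"x":0,"y":0,"z":-0.12,"spin":0},{"hand":0.03,"x":0,"y":0,"z":-0.12,"spin":0},{"hand":0.03,"x":0,"y":0,"z":-0.12,"spin":0},{"hand":0.03,"x":0,"y":0,"z":-0.12,"spin":0},{"hand":0.03,"x":0,"y":0,"z":-0.12,"spin":0},{"hand":0.03,"x":0,"y":0,"z":-0.12,"spin":0}]'
```

```text
t: 8.82
eef_pos: [613.1, -239.1, 32.7]
tcp_rot: [3.142, -0.0, -1.308]
ft_force: [-0.7, 1.2, 0.6]
opening: 0.419
```

```bash
python3 -m handwheel '[{"hand":0.03,"x":0,"y":0,"z":0.01,"spin":0},{"hand":0.03,"x":0,"y":0,"z":0.03,"spin":0},{"hand":0.03,"x":0,"y":0,"z":0.055,"spin":0},{"hand":0.03,"x":0,"y":0,"z":0.08,"spin":0},{"hand":0.03,"x":-0.01,"y":-0.002,"z":0.1,"spin":-0.3},{"hand":0.03,"x":-0.03,"y":-0.005,"z":0.11,"spin":-0.9},{"hand":0.03,"x":-0.055,"y":-0.009,"z":0.11,"spin":-1.6},{"hand":0.03,"x":-0.085,"y":-0.014,"z":0.11,"spin":-2.5},{"hand":0.03,"x":-0.115,"y":-0.02,"z":0.11,"spin":-3.4},{"hand":0.03,"x":-0.145,"y":-0.025,"z":0.11,"spin":-4.3},{"hand":0.03,"x":-0.175,"y":-0.03,"z":0.11,"spin":-5.2},{"hand":0.03,"x":-0.198,"y":-0.034,"z":0.11,"spin":-5.9},{"hand":0.03,"x":-0.212,"y":-0.036,"z":0.11,"spin":-6.3},{"hand":0.03,"x":-0.216,"y":-0.037,"z":0.11,"spin":-6.44},{"hand":0.03,"x":-0.216,"y":-0.037,"z":0.11,"spin":-6.44},{"hand":0.03,"x":-0.216,"y":-0.037,"z":0.11,"spin":-6.44},{"hand":0.03,"x":-0.216,"y":-0.037,"z":0.09,"spin":-6.44},{"hand":0.03,"x":-0.216,"y":-0.037,"z":0.07,"spin":-6.44},{"hand":0.03,"x":-0.216,"y":-0.037,"z":0.06,"spin":-6.44},{"hand":0.03,"x":-0.216,"y":-0.037,"z":0.06,"spin":-6.44}]'
python3 - <<'E'
from h import *
c=cam("scene");s=cv2.resize(c["img"][100:300,120:420],None,fx=2,fy=2)
cv2.imwrite("pics/a3.png",s[:,:,::-1])
E
```

```text
t: 10.48
eef_pos: [397.7, -275.4, 90.8]
tcp_rot: [3.139, 0.001, -1.868]
ft_force: [-0.3, 0.5, -1.2]
opening: 0.419
```

View pics/a3.png

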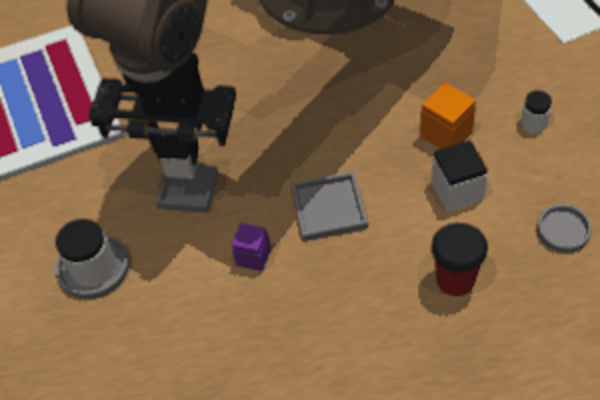

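The small square pot hangs upright over its tray (crop 185,185), so I'll lower it, release and retreat.

```bash
python3 -m handwheel '[{"hand":0.03,"x":0,"y":0,"z":-0.015,"spin":0},{"hand":0.03,"x":0,"y":0,"z":-0.03,"spin":0},{"hand":0.03,"x":0,"y":0,"z":-0.042,"spin":0},{"hand":0.03,"x":0,"y":0,"z":-0.049,"spin":0},{"hand":0.03,"x":0,"y":0,"z":-0.053,"spin":0},{"hand":0.03,"x":0,"y":0,"z":-0.055,"spin":0},{"hand":0.03,"x":0,"y":0,"z":-0.056,"spin":0},{"hand":0.03,"x":0,"y":0,"z":-0.057,"spin":0},{"hand":0.03,"x":0,"y":0,"z":-0.057,"spin":0}]'
```

```text
t: 11.28
eef_pos: [397.5, -276.3, 36.6]
tcp_rot: [-3.14, -0.001, -1.87]
ft_force: [0.3, 1.3, 3.9]
opening: 0.419
```

```bash
python3 -m handwheel '[{"hand":0.095,"x":0,"y":0,"z":0,"spin":0},{"hand":0.095,"x":0,"y":0,"z":0,"spin":0},{"hand":0.095,"x":0,"y":0,"z":0,"spin":0},{"hand":0.095,"x":0,"y":0,"z":0,"spin":0},{"hand":0.095,"x":0,"y":0,"z":0.02,"spin":0},{"hand":0.095,"x":0,"y":0,"z":0.05,"spin":0},{"hand":0.095,"x":0,"y":0,"z":0.085,"spin":0},{"hand":0.095,"x":0.006,"y":0.03,"z":0.12,"spin":0.4},{"hand":0.095,"x":0.014,"y":0.065,"z":0.12,"spin":0.9},{"hand":0.095,"x":0.022,"y":0.103,"z":0.12,"spin":1.4},{"hand":0.095,"x":0.03,"y":0.14,"z":0.12,"spin":1.9},{"hand":0.095,"x":0.038,"y":0.178,"z":0.12,"spin":2.5},{"hand":0.095,"x":0.046,"y":0.215,"z":0.12,"spin":3},{"hand":0.095,"x":0.054,"y":0.253,"z":0.12,"spin":3.5},{"hand":0.095,"x":0.062,"y":0.29,"z":0.12,"spin":4},{"hand":0.095,"x":0.07,"y":0.328,"z":0.12,"spin":4.5},{"hand":0.095,"x":0.078,"y":0.36,"z":0.12,"spin":5},{"hand":0.095,"x":0.083,"y":0.385,"z":0.12,"spin":5.36},{"hand":0.095,"x":0.083,"y":0.385,"z":0.12,"spin":5.36},{"hand":0.095,"x":0.083,"y":0.385,"z":0.12,"spin":5.36}]'
```

```text
t: 12.95
eef_pos: [480.0, 109.9, 155.5]
tcp_rot: [3.141, -0.0, -1.4]
ft_force: [0.2, -0.5, 0.7]
opening: 0.999
```

```bash
python3 -m handwheel '[{"hand":0.095,"x":0,"y":0,"z":-0.025,"spin":0},{"hand":0.095,"x":0,"y":0,"z":-0.055,"spin":0},{"hand":0.095,"x":0,"y":0,"z":-0.08,"spin":0},{"hand":0.095,"x":0,"y":0,"z":-0.097,"spin":0},{"hand":0.095,"x":0,"y":0,"z":-0.108,"spin":0},{"hand":0.095,"x":0,"y":0,"z":-0.108,"spin":0},{"hand":0.05,"x":0,"y":0,"z":-0.108,"spin":0},{"hand":0.05,"x":0,"y":0,"z":-0.108,"spin":0},{"hand":0.05,"x":0,"y":0,"z":-0.108,"spin":0},{"hand":0.05,"x":0,"y":0,"z":-0.108,"spin":0},{"hand":0.05,"x":0,"y":0,"z":-0.108,"spin":0},{"hand":0.05,"x":0,"y":0,"z":-0.108,"spin":0},{"hand":0.05,"x":0,"y":0,"z":-0.108,"spin":0},{"hand":0.05,"x":0,"y":0,"z":-0.108,"spin":0},{"hand":0.05,"x":0,"y":0,"z":-0.108,"spin":0}]'
```

```text
t: 14.2
eef_pos: [480.3, 109.0, 48.1]
tcp_rot: [-3.141, -0.0, -1.402]
ft_force: [-0.6, -0.5, 5.5]
opening: 0.628
```

```bash
python3 -m handwheel '[{"hand":0.05,"x":0,"y":0,"z":0.01,"spin":0},{"hand":0.05,"x":0,"y":0,"z":0.025,"spin":0},{"hand":0.05,"x":0,"y":0,"z":0.045,"spin":0},{"hand":0.05,"x":0,"y":-0.01,"z":0.06,"spin":-0.1},{"hand":0.05,"x":-0.001,"y":-0.03,"z":0.065,"spin":-0.3},{"hand":0.05,"x":-0.003,"y":-0.06,"z":0.065,"spin":-0.6},{"hand":0.05,"x":-0.004,"y":-0.09,"z":0.065,"spin":-0.9},{"hand":0.05,"x":-0.006,"y":-0.12,"z":0.065,"spin":-1.2},{"hand":0.05,"x":-0.007,"y":-0.15,"z":0.065,"spin":-1.4},{"hand":0.05,"x":-0.008,"y":-0.175,"z":0.065,"spin":-1.6},{"hand":0.05,"x":-0.0085,"y":-0.187,"z":0.065,"spin":-1.72},{"hand":0.05,"x":-0.0085,"y":-0.1895,"z":0.065,"spin":-1.72},{"hand":0.05,"x":-0.0085,"y":-0.1895,"z":0.065,"spin":-1.72},{"hand":0.05,"x":-0.0085,"y":-0.1895,"z":0.065,"spin":-1.72},{"hand":0.05,"x":-0.0085,"y":-0.1895,"z":0.055,"spin":-1.72},{"hand":0.05,"x":-0.0085,"y":-0.1895,"z":0.045,"spin":-1.72},{"hand":0.05,"x":-0.0085,"y":-0.1895,"z":0.045,"spin":-1.72}]'
python3 - <<'E'
from h import *
c=cam("scene");s=cv2.resize(c["img"][100:300,120:420],None,fx=2,fy=2)
cv2.imwrite("pics/a4.png",s[:,:,::-1])
E
```

```text
t: 15.62
eef_pos: [471.0, -79.1, 91.5]
tcp_rot: [3.139, 0.001, -1.55]
ft_force: [0.2, 0.0, -4.6]
opening: 0.63
```

View pics/a4.png

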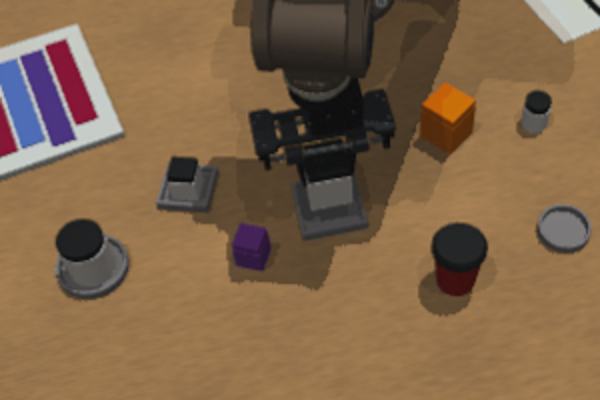

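The small square pot is in its tray (crop 185,180), and the large square pot is upright over its own tray (330,200). I'll lower it.

```bash
python3 -m handwheel '[{"hand":0.05,"x":0,"y":0,"z":-0.012,"spin":0},{"hand":0.05,"x":0,"y":0,"z":-0.024,"spin":0},{"hand":0.05,"x":0,"y":0,"z":-0.033,"spin":0},{"hand":0.05,"x":0,"y":0,"z":-0.038,"spin":0},{"hand":0.05,"x":0,"y":0,"z":-0.04,"spin":0},{"hand":0.05,"x":0,"y":0,"z":-0.041,"spin":0},{"hand":0.05,"x":0,"y":0,"z":-0.042,"spin":0},{"hand":0.05,"x":0,"y":0,"z":-0.042,"spin":0}]'
```

```text
t: 16.33
eef_pos: [471.5, -80.2, 52.1]
tcp_rot: [-3.141, -0.0, -1.552]
ft_force: [-5.0, 4.1, 14.0]
opening: 0.629
```

```bash
python3 -m handwheel '[{"hand":0.095,"x":0,"y":0,"z":0,"spin":0},{"hand":0.095,"x":0,"y":0,"z":0,"spin":0},{"hand":0.095,"x":0,"y":0,"z":0,"spin":0},{"hand":0.095,"x":0,"y":0,"z":0,"spin":0},{"hand":0.095,"x":0,"y":0,"z":0.02,"spin":0},{"hand":0.095,"x":0,"y":0,"z":0.05,"spin":0},{"hand":0.095,"x":0,"y":0,"z":0.08,"spin":0},{"hand":0.095,"x":-0.006,"y":0.022,"z":0.11,"spin":0},{"hand":0.095,"x":-0.016,"y":0.058,"z":0.11,"spin":0},{"hand":0.095,"x":-0.026,"y":0.095,"z":0.11,"spin":0},{"hand":0.095,"x":-0.036,"y":0.132,"z":0.11,"spin":0},{"hand":0.095,"x":-0.046,"y":0.168,"z":0.11,"spin":0},{"hand":0.095,"x":-0.057,"y":0.205,"z":0.11,"spin":0},{"hand":0.095,"x":-0.067,"y":0.242,"z":0.11,"spin":0},{"hand":0.095,"x":-0.077,"y":0.278,"z":0.11,"spin":0},{"hand":0.095,"x":-0.087,"y":0.315,"z":0.11,"spin":0},{"hand":0.095,"x":-0.0935,"y":0.339,"z":0.11,"spin":0},{"hand":0.095,"x":-0.0935,"y":0.339,"z":0.11,"spin":0},{"hand":0.095,"x":-0.0935,"y":0.339,"z":0.11,"spin":0}]'
python3 - <<'E'
from h import *
print(state()["eef_pos"])
c=cam("scene");cv2.imwrite("pics/a5.png",cv2.resize(c["img"][80:280,200:500],None,fx=2,fy=2)[:,:,::-1])
c=cam("top");P=dict(pRL=(475,204,79),pSL=(351,210,79),pSS=(426,240,59))
for n,(x,y,z) in P.items(): print(n,blob(c,(x,y),z,"lid",26))
E
```

```text
t: 17.92
eef_pos: [377.7, 259.3, 160.6]
tcp_rot: [3.142, -0.0, -1.55]
ft_force: [0.0, 0.0, 0.0]
opening: 0.996
[377.69938637 259.34561233 160.60872436]
pRL [ 503.2 -414.6  501.9 -416.    64.4   62.2   46.3]
pSL [472.9 -84.5 473.2 -83.6  60.9  64.8   1. ]
pSS [ 400.  -275.7  401.3 -274.    41.8   43.8   74.1]
```

View pics/a5.png

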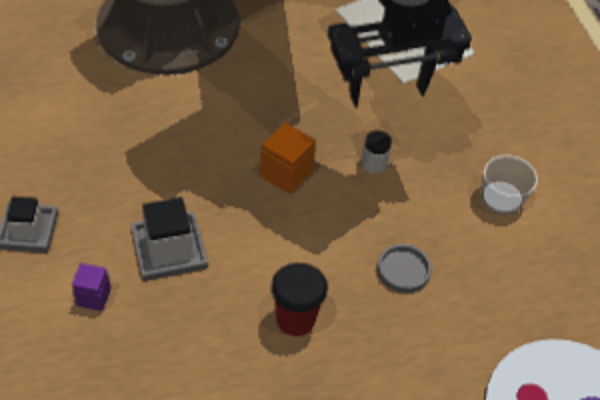

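The three placed pots measure within about 5 mm of their tray centres and are aligned. The jaws are above the small round pot (crop 377,150), so I'll descend and grip.

```bash
python3 -m handwheel '[{"hand":0.095,"x":0,"y":0,"z":-0.025,"spin":0},{"hand":0.095,"x":0,"y":0,"z":-0.055,"spin":0},{"hand":0.095,"x":0,"y":0,"z":-0.085,"spin":0},{"hand":0.095,"x":0,"y":0,"z":-0.108,"spin":0},{"hand":0.095,"x":0,"y":0,"z":-0.122,"spin":0},{"hand":0.095,"x":0,"y":0,"z":-0.128,"spin":0},{"hand":0.095,"x":0,"y":0,"z":-0.128,"spin":0},{"hand":0.03,"x":0,"y":0,"z":-0.128,"spin":0},{"hand":0.03,"x":0,"y":0,"z":-0.128,"spin":0},{"hand":0.03,"x":0,"y":0,"z":-0.128,"spin":0},{"hand":0.03,"x":0,"y":0,"z":-0.128,"spin":0},{"hand":0.03,"x":0,"y":0,"z":-0.128,"spin":0},{"hand":0.03,"x":0,"y":0,"z":-0.128,"spin":0},{"hand":0.03,"x":0,"y":0,"z":-0.128,"spin":0},{"hand":0.03,"x":0,"y":0,"z":-0.128,"spin":0},{"hand":0.03,"x":0,"y":0,"z":-0.128,"spin":0},{"hand":0.03,"x":0,"y":0,"z":-0.128,"spin":0}]'
```

```text
t: 19.43
eef_pos: [378.2, 258.5, 32.7]
tcp_rot: [-3.142, -0.0, -1.552]
ft_force: [-0.3, -0.1, 1.3]
opening: 0.436
```

```bash
python3 -m handwheel '[{"hand":0.03,"x":0,"y":0,"z":0.01,"spin":0},{"hand":0.03,"x":0,"y":0,"z":0.03,"spin":0},{"hand":0.03,"x":0,"y":0,"z":0.055,"spin":0},{"hand":0.03,"x":0.008,"y":0,"z":0.075,"spin":0},{"hand":0.03,"x":0.025,"y":-0.002,"z":0.085,"spin":0},{"hand":0.03,"x":0.05,"y":-0.005,"z":0.085,"spin":0},{"hand":0.03,"x":0.08,"y":-0.008,"z":0.085,"spin":0},{"hand":0.03,"x":0.11,"y":-0.011,"z":0.085,"spin":0},{"hand":0.03,"x":0.14,"y":-0.014,"z":0.085,"spin":0},{"hand":0.03,"x":0.17,"y":-0.017,"z":0.085,"spin":0},{"hand":0.03,"x":0.192,"y":-0.019,"z":0.085,"spin":0},{"hand":0.03,"x":0.2,"y":-0.0195,"z":0.085,"spin":0},{"hand":0.03,"x":0.2015,"y":-0.0195,"z":0.085,"spin":0},{"hand":0.03,"x":0.2015,"y":-0.0195,"z":0.085,"spin":0},{"hand":0.03,"x":0.2015,"y":-0.0195,"z":0.07,"spin":0},{"hand":0.03,"x":0.2015,"y":-0.0195,"z":0.055,"spin":0},{"hand":0.03,"x":0.2015,"y":-0.0195,"z":0.045,"spin":0},{"hand":0.03,"x":0.2015,"y":-0.0195,"z":0.045,"spin":0}]'
python3 - <<'E'
from h import *
c=cam("scene");s=cv2.resize(c["img"][100:300,260:560],None,fx=2,fy=2)
cv2.imwrite("pics/a6.png",s[:,:,::-1])
E
```

```text
t: 20.93
eef_pos: [577.7, 239.0, 75.8]
tcp_rot: [3.138, -0.001, -1.552]
ft_force: [-0.7, -0.5, -2.0]
opening: 0.434
```

View pics/a6.png

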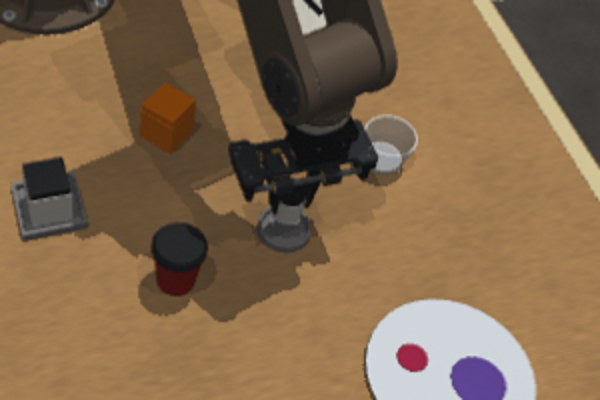

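The small round pot is over its tray (crop 287,225), clear of the cup and tub. I'll lower, release and rise.

```bash
python3 -m handwheel '[{"hand":0.03,"x":0,"y":0,"z":-0.012,"spin":0},{"hand":0.03,"x":0,"y":0,"z":-0.024,"spin":0},{"hand":0.03,"x":0,"y":0,"z":-0.033,"spin":0},{"hand":0.03,"x":0,"y":0,"z":-0.038,"spin":0},{"hand":0.03,"x":0,"y":0,"z":-0.04,"spin":0},{"hand":0.03,"x":0,"y":0,"z":-0.041,"spin":0},{"hand":0.03,"x":0,"y":0,"z":-0.042,"spin":0},{"hand":0.03,"x":0,"y":0,"z":-0.042,"spin":0}]'
```

```text
t: 21.65
eef_pos: [579.1, 238.8, 36.7]
tcp_rot: [3.141, -0.0, -1.552]
ft_force: [-6.0, -3.0, 11.7]
opening: 0.439
```

```bash
python3 -m handwheel '[{"hand":0.095,"x":0,"y":0,"z":0,"spin":0},{"hand":0.095,"x":0,"y":0,"z":0,"spin":0},{"hand":0.095,"x":0,"y":0,"z":0,"spin":0},{"hand":0.095,"x":0,"y":0,"z":0,"spin":0},{"hand":0.095,"x":0,"y":0,"z":0.02,"spin":0},{"hand":0.095,"x":0,"y":0,"z":0.05,"spin":0},{"hand":0.095,"x":0,"y":0,"z":0.085,"spin":0},{"hand":0.095,"x":0,"y":0,"z":0.12,"spin":0},{"hand":0.095,"x":-0.02,"y":0.01,"z":0.15,"spin":0},{"hand":0.095,"x":-0.05,"y":0.02,"z":0.16,"spin":0},{"hand":0.095,"x":-0.08,"y":0.03,"z":0.17,"spin":0},{"hand":0.095,"x":-0.11,"y":0.04,"z":0.17,"spin":0},{"hand":0.095,"x":-0.14,"y":0.05,"z":0.17,"spin":0},{"hand":0.095,"x":-0.17,"y":0.06,"z":0.17,"spin":0},{"hand":0.095,"x":-0.2,"y":0.07,"z":0.17,"spin":0},{"hand":0.095,"x":-0.2,"y":0.07,"z":0.17,"spin":0},{"hand":0.095,"x":-0.2,"y":0.07,"z":0.17,"spin":0}]'
python3 - <<'E'
from h import *
s=cam("scene")["img"][120:300,100:500];c=cam("top");t=c["img"][120:300,110:510]
cv2.imwrite("pics/a7.png",cv2.resize(np.vstack([s,t]),None,fx=1.6,fy=1.6)[:,:,::-1])
P=dict(pRL=(475,202,79),pSL=(351,213,79),pSS=(426,240,59),pRS=(231,179,59))
for n,(x,y,z) in P.items(): print(n,blob(c,(x,y),z,"lid",20))
E
```

```text
t: 23.07
eef_pos: [378.8, 309.5, 206.0]
tcp_rot: [-3.141, 0.0, -1.55]
ft_force: [0.0, -0.2, 0.4]
opening: 1.002
pRL [ 503.2 -414.4  501.9 -416.    64.4   62.2   46.3]
pSL [472.9 -84.5 473.2 -83.6  60.9  64.8   1. ]
pSS [ 400.  -275.7  401.3 -274.    41.8   43.8   74.1]
pRS [579.  238.3 577.4 242.   41.3  47.1  20.5]
```

View pics/a7.png

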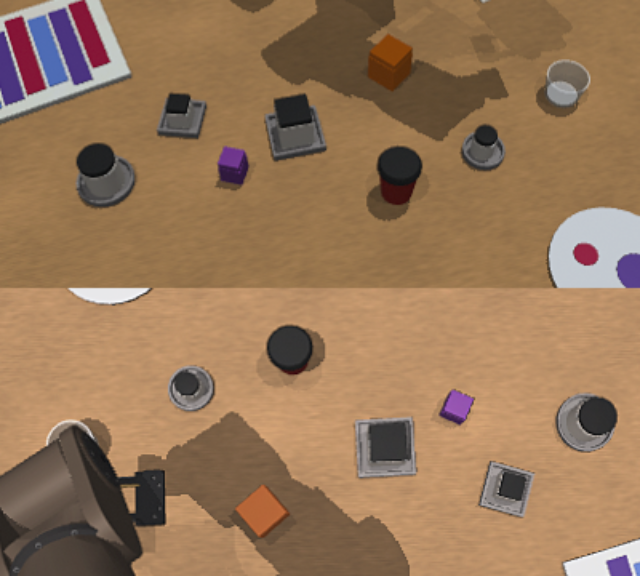

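All four pots stand upright and centred in their own trays. The cup and tub are where they were, and the arm is clear.

```bash
python3 -c "
from cell import job_done; print(job_done())"
```

```text
the job is handed in; nothing more can be done
None
```

All four paint pots are in their own trays, and I handed the job in at about 23 s on the robot's clock. No verdict was reported. I gripped each pot by its sides, lifted it clear, lowered it slowly and released it only once it was on, or within a millimetre or two of, the tray floor.

- **Position:** in the last camera measurement, all four lids were within about 5 mm of their tray centres; the limit is 18 mm. The lid outlines came out a few millimetres too large, probably because shadow was included, so these positions are good to a few millimetres.
- **Alignment:** the large square pot measured 1.0° against 1.1° for its tray, and the small one 74.1° against 72.9°.
- **Upright:** in the last pictures, all four pots look upright and seated.
- **Bystanders:** the coffee cup and open tub look undisturbed in the last pictures, but I did not measure them again. The orange and purple look-alikes were not handled.
- **Robot:** the gripper was empty and clear of everything. The highest wrist force I read was about 15 N, at the set-downs; the limit is 120 N.

No check failed or disagreed. One move command was refused because it left out some of the required values. It moved nothing, and I re-sent it in full.

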